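# Fetch the orange parts basket from the ultrasonic cleaner

### The arm

A 6-joint arm with a two-finger parallel gripper is mounted at the origin on the work surface. World frame = base frame: x ahead of the robot, y to its left, z up, the work surface at z = 0. Lengths are in m, angles in rad, forces in N, time in s.
With the tool pointing down it reaches from about 0.35 to 0.725 m from the base axis. Payload 6 kg.
Tool frame: the origin (TCP) lies on the centre line of the jaws, within the pads' length; the fingertips stand 19 mm ahead of it and the grasp point (between the pads) is the TCP; z points along the fingers, y is the line along which they close (so a half turn about z gives the same grasp; the last joint's range is limited). The gripper opens to 85 mm and grips with 20 to 120 N. Pads are 22 mm wide; open, the fingers measure 114 mm over their backs; the gripper's body (76 mm by 85 mm) begins 54 mm behind the grasp point. The pads swing forward as they close: fully open they stand 13 mm farther back than shut.
Start: joints at [-0.981, 0.04, 0.085, 0, -1.615, -0.334], TCP at [0.152, -0.58, 0.25] pointing down, gripper open.
Joint ranges: [-2.56, 2.56], [-1.29, 2.01], [-1.08, 1.49], [-3.29, 1.98], [-2.81, -0.18], [-2.99, 2.99]. Speed limits (rad/s): [2.57, 2.57, 3.01, 3.14, 3.14, 3.14].

### API

Orientations are given as a unit quaternion [x, y, z, w].
In Python, from cell import manip gives the robot as it stands.
- The arm moves only by the tool jog_arm, never from a script. Its argument "steps" is one flat list of numbers, 7 for each row, row after row: the shift along the world's x, y, z as a fraction of full scale, then the turn, a rotation vector about the world's x, y, z as a fraction of full scale, then the opening, from -1 (shut) to 1 (fully open). A call has 1 to 12 rows; each row is the pose to reach, as a shift and turn from the pose commanded when the call began; what a row does not reach only later rows make up. Full scale, the value 1, is 0.25 m for a shift and 60 degrees for a turn. A row lasts 1/8 s, in which the tool goes at most 62.5 mm and 10.7 degrees, less where a joint would pass 70% of its speed; a pose out of reach is approached as far as the arm can. A call with a number of a shift or a turn outside -1 to 1 is refused whole. A call with a gripper value outside its range is refused whole. The fingers move at their own pace and stop on an object; "squeeze" is the grip in N (left out, the last holds). Time passes only in rows, so rows that repeat a pose let the fingers close. It gives the time, the measured TCP pose, the force, the opening and the grip force at its end, in the units of the state.
- manip.observe(): the state, without advancing time (a new reading comes with each control period).
- manip.grab_frame(name): name is "side" or "top"; returns the picture (480x640x3 uint8, red, green, blue); there is no depth.
- manip.camera_model(name): a dict with "intrinsics" (3x3 intrinsics, pixels), "rvec" (rotation vector, rad) and "tvec" (3), from world to camera coordinates, as OpenCV has them. Camera axes: x right, y down, z forward; pixel columns grow to the right and rows downward; lengths in m; the calibration is good to about 2 mm. A picture is of the moment at which its call begins. camera_model takes no time and is no camera call.
- manip.hand_in(): hands the job in; it is judged then, once.
The state is a dict: "time": time; "q": joint angles; "qvel": joint speeds; "joint_efforts": joint torques, N m; "tcp_pos": TCP position; "tool_rot": TCP orientation; "contact_force": force on the tool from outside, world axes, zero at the start; "ft_torque": the same for the moment, N m; "width": finger opening in m; "grasp_force": force on a finger pad.
Only numpy, scipy, OpenCV 4.12 (cv2) and the standard library are available. Lean on these libraries where they do the work, as an engineer would, in place of code of your own. Each camera call takes 0.05 s, during which the arm holds its last target. There are 200 camera calls.

### The job

The ultrasonic cleaner is drained and its two small baskets hang deep in its narrow wells. Take the yellow-handled hook rod from its stand, fish out the orange basket with the hook, lower it gently on the hook so that it stands upright in the aluminium drip tray, and hang the rod back on its stand as it was. Keep the gripper's fingers off the orange basket and leave the blue one hanging where it is.

Things in the scene. Friction and masses are not known exactly. Their poses are not given: they have to be found in the camera images.
- basket_orange: Steel box 36 (x) x 30 (y) x 26 mm tall, orange tabs out to y = +-32 at its top edge, orange 5 mm wire bail in its y-z plane, roof-shaped: feet y = +-28, z = 26; shoulders y = +-22, z = 56; peak centre y = 0, z = 72. Origin: centre of underside; z up. 80 g (varies). Hangs by its tabs on ledges in one well (either) of the cleaner, underside 17 mm over the bench; swings freely on a hook.
- basket_blue: Same basket in blue, in the other well; leave it. Cleaner: white, fixed, 150 x 190 mm, two wells 90 mm apart along the baskets' y. Each well is 104 (basket's x, within 5 degrees) x 80 mm, walls 10 mm or more, open on top, rim 140 mm over the bench. Each basket hangs within 10 mm of its well's centre, so about 40 mm is free before and behind its bail.
- hook_rod: Loose, 120 g, upright in a fork stand. Origin: shank axis at underside of black collar (40 mm disc, 5 thick); z up. Yellow handle above, 18 x 18 mm, faces square to x and y, z = 5 to 55: grip at about z = 35. Shank 8 mm thick down to z = -90. J hook at its foot points to +x, 8 mm wide: floor top z = -85, underside -90; upturned tip x = 20 to 24, up to z = -75; bail goes in between x = 4 and 20.
- drip_tray: Fixed aluminium open box 150 (x) x 130 (y) x 20 mm, walls and floor 5. Origin: centre of underside, on the bench. Across the cleaner from it is the rod's fixed stand: two prongs 14 wide, tops 105 mm high, 22 mm slot between; collar rests on them. In the rod's starting frame the slot runs along x from -22 (open) to 44 (post). Rod with hook lifts straight up through it and goes back likewise.

How it is judged:
On the way, in this order (a step that is already met when the one before it is completed fails the run):
1. the orange basket hangs on the hook rod, lifted clear above the well's rim (height (world z) of basket_orange above 0.141 m and contact force between hook_rod and basket_orange above 0.2 N), for 0.1 s.
2. the orange basket is set down in the drip tray while the hook is still at its bail (x of basket_orange in the frame of drip_tray between -0.06 and 0.06 m and y of basket_orange in the frame of drip_tray between -0.05 and 0.05 m and contact force between basket_orange and drip_tray above 0.2 N and distance between hook_rod and basket_orange below 0.185 m and angle between basket_orange's own z axis and vertical below 0.35 rad), for 0.1 s.
At the end, for the whole second after the job is handed in: The orange basket stands at rest in the drip tray, upright within 10 degrees, off the hook; the hook rod hangs at rest and upright (10 degrees) in its stand within 30 mm of where it began; the blue basket is within 20 mm of where it began (x of basket_orange in the frame of drip_tray between -0.06 and 0.06 m and y of basket_orange in the frame of drip_tray between -0.05 and 0.05 m and height (world z) of basket_orange below 0.012 m and angle between each of basket_orange, hook_rod's own z axis and vertical below 0.17 rad and linear speed of basket_orange below 0.02 m/s and contact force between hook_rod and basket_orange below 0.05 N and distance of hook_rod from where it was at the start of the episode below 0.03 m and linear speed of hook_rod below 0.03 m/s and distance of basket_blue from where it was at the start of the episode below 0.02 m); the robot touches nothing.
It fails at once if the gripper's fingers touch the orange basket (contact force between the fingers and basket_orange above 0.5 N).
It fails at once if the blue basket is moved more than 30 mm (distance of basket_blue from where it was at the start of the episode above 0.03 m).
It also fails if it takes over 72 s, if anything falls off the work surface, if the arm or the gripper's body presses on something with over 40 N, if the wrist force passes 120 N, or if a joint passes its speed limit or range.

## Working session

There is one attempt and no reset: what is moved stays moved. The work goes in short steps, Python scripts to look and compute and a tool call to move; the robot and the scene stay as the last step left them, time stands still between calls to the robot, and variables do not carry over. Pictures are saved under pics/ and viewed, at most 12 in all, crops included, and the job is handed in when it is done.

Besides the shell and the picture viewer there is one more tool, called after ">>>" by a JSON object that holds its "api" and its "payload", one argument or row to a line. jog_arm: Moves the arm, as the interface text tells. Its arguments: {"type":"object","properties":{"steps":{"type":"array","items":{"type":"number"}},"squeeze":{"type":"number"}},"required":["steps"]}

```bash
ls; mkdir -p pics; cat > h.py <<'E'
import numpy as np, cv2
from cell import manip
def cam(n):
    c=manip.camera_model(n); K=np.array(c["intrinsics"],float); R=cv2.Rodrigues(np.array(c["rvec"],float))[0]; t=np.array(c["tvec"],float).ravel(); return K,R,t
def ray(n,u,v):
    K,R,t=cam(n); d=R.T@np.linalg.solve(K,[u,v,1.]); return -R.T@t,d
def onz(n,u,v,z):
    o,d=ray(n,u,v); return o+d*(z-o[2])/d[2]
def proj(n,p):
    K,R,t=cam(n); q=K@(R@np.array(p,float)+t); return q[:2]/q[2]
def snap(n,f):
    a=manip.grab_frame(n); cv2.imwrite(f,a[:,:,::-1]); return a
E
python3 - <<'E'
from h import *
for n in("top","side"):
    snap(n,f"pics/{n}0.png"); K,R,t=cam(n); print(n,K[0,0],-R.T@t,R[2])
print(manip.observe())
E
```

```text
pics
top 548.0362274325336 [0.44749022 0.0134401  1.26840659] [ 0.0676128  -0.02817    -0.99731387]
side 473.7705304131261 [0.44071312 0.90275749 0.64686322] [ 0.06295524 -0.84894736 -0.52471422]
{'time': 0.1, 'q': array([-9.81305108e-01,  4.07567193e-02,  8.39528614e-02, -4.02548570e-04,
       -1.61550519e+00, -3.33686206e-01]), 'qvel': array([ 1.03974196e-05, -2.61638987e-03,  1.65663438e-03,  7.42973723e-04,
       -7.84893617e-04,  9.46533774e-04]), 'joint_efforts': array([-4.84385644e-03, -3.69348264e+01,  3.48281980e+01,  6.95178553e+00,
       -4.60368217e-03, -1.68166690e-05]), 'tcp_pos': array([ 0.15181725, -0.58021243,  0.24940023]), 'tool_rot': array([-1.27562796e-01,  9.91830187e-01,  7.66759491e-04, -1.56824980e-04]), 'contact_force': array([-0.6457525 ,  0.08500884,  0.43385723]), 'ft_torque': array([-0.012483  ,  0.04410067,  0.01616669]), 'grasp_force': 0.0, 'width': 0.08561974121810043}
```

View pics/top0.png

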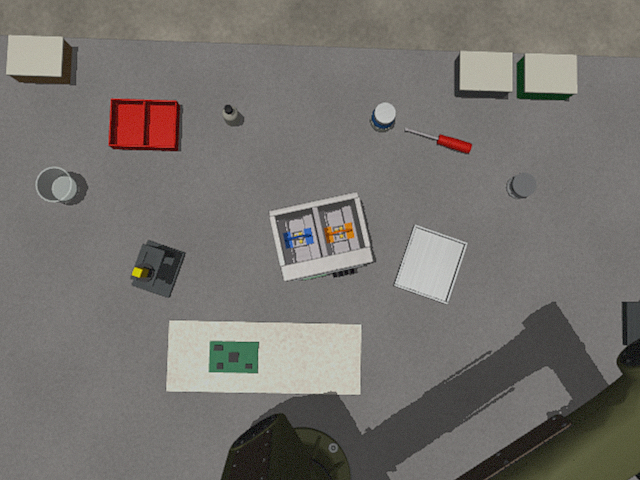

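View pics/side0.png

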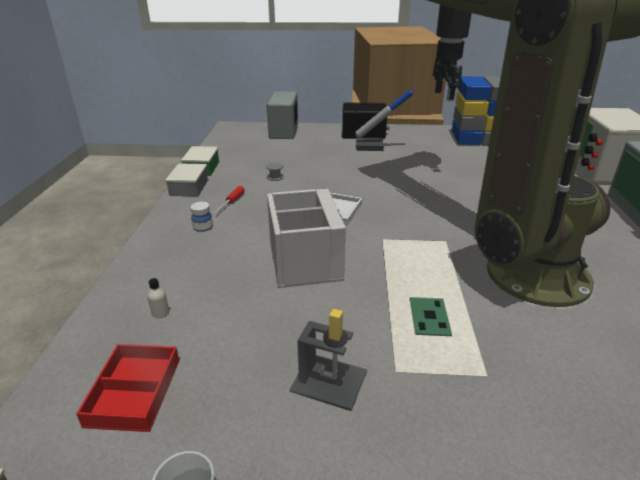

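The top view shows the rod's handle at (140,271) with its stand post to the right. Blue is in the left well at (300,238), orange in the right well at (340,232), and the tray is at (430,264). Next I'll zoom in on the areas that matter.

```bash
cat > m.py <<'E'
from h import *
T=cv2.imread("pics/top0.png"); S=cv2.imread("pics/side0.png")
a=cv2.resize(T[225:310,115:200],(400,400),interpolation=cv2.INTER_CUBIC)
b=cv2.resize(T[185:285,265:365],(400,400),interpolation=cv2.INTER_CUBIC)
cv2.imwrite("pics/c0.png",np.hstack([a,b]))
def mask(im,lo,hi,x0,y0,x1,y1):
    m=cv2.inRange(cv2.cvtColor(im,cv2.COLOR_BGR2HSV),lo,hi); k=np.zeros_like(m); k[y0:y1,x0:x1]=m[y0:y1,x0:x1]; return k
def rep(name,k,n,z):
    ys,xs=np.nonzero(k); r=cv2.minAreaRect(np.c_[xs,ys].astype(np.float32)); print(name,len(xs),"mean",xs.mean(),ys.mean(),"bb",xs.min(),xs.max(),ys.min(),ys.max(),r)
    P=[onz(n,*p,z)[:2].round(4) for p in cv2.boxPoints(r)]; print("  corners",P,"ctr",onz(n,*r[0],z)[:2].round(4))
rep("yel",mask(T,(20,120,100),(35,255,255),120,250,165,295),"top",.16)
rep("yelbright",mask(T,(20,120,200),(35,255,255),120,250,165,295),"top",.16)
rep("yelS",mask(S,(20,120,80),(35,255,255),320,300,350,345),"side",.135)
rep("orange",mask(T,(8,150,80),(19,255,255),315,200,365,260),"top",.045)
rep("blue",mask(T,(100,130,60),(130,255,255),275,215,325,260),"top",.045)
k=mask(T,(0,0,150),(180,60,255),385,215,475,310); rep("tray",k,"top",.02)
k=mask(T,(0,0,150),(180,60,255),260,185,380,285); rep("cleaner",k,"top",.14)
E
python3 m.py
```

```text
yel 87 mean 136.79310344827587 271.85057471264366 bb 132 142 267 277 ((136.70001220703125, 271.8999938964844), (8.854375839233398, 9.486830711364746), 18.43494987487793)
  corners [array([0.4456, 0.3504]), array([0.4637, 0.3453]), array([0.4585, 0.3283]), array([0.4404, 0.3335])] ctr [0.452  0.3394]
yelbright 29 mean 136.89655172413794 271.86206896551727 bb 133 141 268 276 ((136.70001220703125, 271.9000244140625), (6.957010269165039, 6.957010269165039), 18.43494987487793)
  corners [array([0.4474, 0.3479]), array([0.4607, 0.3441]), array([0.4566, 0.3308]), array([0.4433, 0.3346])] ctr [0.452  0.3394]
yelS 305 mean 334.54754098360655 323.7672131147541 bb 329 342 309 339 ((334.63250732421875, 323.89593505859375), (11.795376777648926, 29.90544891357422), 6.842772960662842)
  corners [array([0.4626, 0.3722]), array([0.4601, 0.3032]), array([0.4408, 0.3055]), array([0.4448, 0.374 ])] ctr [0.4521 0.3401]
orange 238 mean 338.56302521008405 232.2058823529412 bb 324 353 223 242 ((338.76922607421875, 232.34617614746094), (15.100942611694336, 27.65237808227539), 78.69007110595703)
  corners [ar
[... 338 characters left out ...]
9, -0.0078]), array([ 0.5265, -0.0155]), array([0.5127, 0.0457])] ctr [0.5367 0.019 ]
tray 3462 mean 429.844020797227 264.08665511265167 bb 395 467 225 303 ((430.8730163574219, 263.8182678222656), (56.55938720703125, 65.06774139404297), 19.025604248046875)
  corners [array([ 0.4351, -0.2012]), array([ 0.5773, -0.2484]), array([ 0.5378, -0.3727]), array([ 0.3959, -0.3243])] ctr [ 0.4862 -0.2865]
cleaner 3768 mean 321.9867303609342 240.4822186836518 bb 269 372 193 280 ((320.57647705078125, 237.0941162109375), (73.32249450683594, 91.978515625), 77.47119140625)
  corners [array([0.5832, 0.0825]), array([ 0.6298, -0.1027]), array([ 0.4816, -0.1383]), array([0.4365, 0.0458])] ctr [ 0.5324 -0.0279]
```

View pics/c0.png

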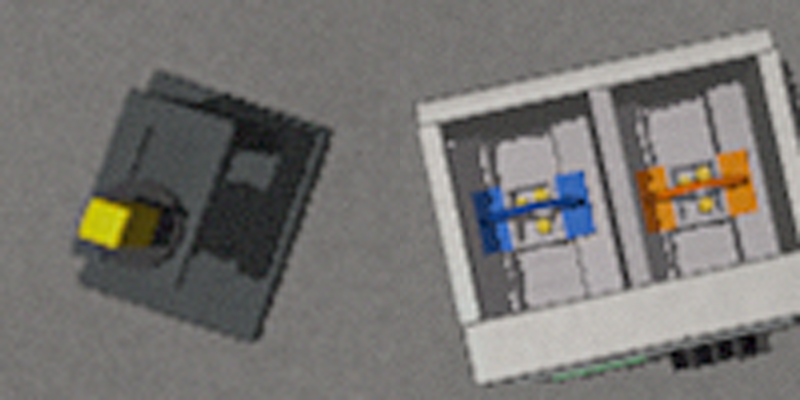

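The crop shows the stand's post at the world +x end of its slot, so the hook points roughly along world +x at about -17°. Orange is in the right well, with its x axis at about +13.5°. I'll drive towards the rod and refine the stand's angle on the way.

>>> {"api": "jog_arm", "payload": {
  "steps": [1, 1, 0.2, 0, 0, -0.528, 1, 1, 1, 0.2, 0, 0, -0.528, 1, 1, 1, 0.2, 0, 0, -0.528, 1, 1, 1, 0.2, 0, 0, -0.528, 1, 1, 1, 0.2, 0, 0, -0.528, 1, 1, 1, 0.2, 0, 0, -0.528, 1, 1, 1, 0.2, 0, 0, -0.528, 1]
}}

```text
time: 0.98
tcp_pos: [0.4043, -0.3277, 0.3002]
tool_rot: [0.145, 0.989, 0.0, 0.0]
contact_force: [-1.1, 0.3, 0.0]
width: 0.0856
grasp_force: 0.0
```

>>> {"api": "jog_arm", "payload": {
  "steps": [0.4, 1, 0, 0, 0, 0, 1, 0.4, 1, 0, 0, 0, 0, 1, 0.4, 1, 0, 0, 0, 0, 1, 0.4, 1, 0, 0, 0, 0, 1, 0.4, 1, 0, 0, 0, 0, 1]
}}

```text
time: 1.6
tcp_pos: [0.5022, -0.0782, 0.2994]
tool_rot: [0.147, 0.989, 0.0, -0.001]
contact_force: [0.4, -0.8, -0.3]
width: 0.0857
grasp_force: 0.0
```

>>> {"api": "jog_arm", "payload": {
  "steps": [0, 1, 0, 0, 0, 0, 1, 0, 1, 0, 0, 0, 0, 1, 0, 1, 0, 0, 0, 0, 1, 0, 1, 0, 0, 0, 0, 1, 0, 1, 0, 0, 0, 0, 1]
}}

```text
time: 2.22
tcp_pos: [0.5015, 0.172, 0.2988]
tool_rot: [0.146, 0.989, -0.001, -0.001]
contact_force: [-0.0, -1.0, -0.3]
width: 0.0853
grasp_force: 0.0
```

```bash
python3 - <<'E'
from h import *
C=[(150,70),(330,130),(255,340),(85,280)]
P=[onz("top",115+x/4.706-.4,225+y/4.706-.4,.008)[:2] for x,y in C]
for i in range(4):
    d=P[(i+1)%4]-P[i]; print(P[i].round(4),np.linalg.norm(d).round(4),np.degrees(np.arctan2(d[1],d[0])).round(1))
# bail peak prediction for basket centre guess
th=np.radians(13.5)
for c in[(.551,-.072),(.548,-.072)]:
    for y,z in[(0,.091),(.022,.073),(-.022,.073),(.032,.043),(-.032,.043)]:
        p=proj("top",[c[0]-np.sin(th)*y,c[1]+np.cos(th)*y,z]); print(c,y,((p-[265,185])*4+[400,0]).round(0))
print(manip.observe()['q'])
E
```

```text
[0.5271 0.3652] 0.092 -107.1
[0.5    0.2773] 0.1072 162.6
[0.3977 0.3094] 0.0869 71.9
[0.4248 0.3919] 0.1057 -14.6
(0.551, -0.072) 0 [701. 183.]
(0.551, -0.072) 0.022 [660. 194.]
(0.551, -0.072) -0.022 [738. 177.]
(0.551, -0.072) 0.032 [639. 202.]
(0.551, -0.072) -0.032 [750. 178.]
(0.548, -0.072) 0 [701. 188.]
(0.548, -0.072) 0.022 [659. 199.]
(0.548, -0.072) -0.022 [738. 183.]
(0.548, -0.072) 0.032 [639. 207.]
(0.548, -0.072) -0.032 [750. 184.]
[ 7.09560404e-01 -1.32527141e-01  6.49755031e-03 -7.93838004e-04
 -1.71224021e+00 -2.57401611e+00]
```

>>> {"api": "jog_arm", "payload": {
  "steps": [-0.198, 0.672, 0, 0, 0, 0, 1, -0.198, 0.672, 0, 0, 0, 0, 1, -0.198, 0.672, 0, 0, 0, 0, 1, -0.198, 0.672, -0.2, 0, 0, 0, 1, -0.198, 0.672, -0.35, 0, 0, 0, 1, -0.198, 0.672, -0.35, 0, 0, 0, 1]
}}

```text
time: 2.98
tcp_pos: [0.452, 0.3353, 0.2095]
tool_rot: [0.149, 0.989, -0.003, -0.002]
contact_force: [-0.1, 0.7, 0.6]
width: 0.085
grasp_force: 0.0
```

```bash
python3 - <<'E'
from h import *
o=manip.observe(); print(o['tcp_pos'],o['q'],o['tool_rot'])
a=snap("side","pics/s1.png"); cv2.imwrite("pics/s1c.png",cv2.resize(a[230:420,250:430,::-1],None,fx=3,fy=3))
E
```

```text
[0.45202894 0.33526486 0.20951334] [ 9.94345639e-01 -5.41105934e-02 -8.26882012e-02 -7.76295594e-04
 -1.54855261e+00 -2.86383347e+00] [ 0.14880019  0.98886214 -0.00272172 -0.00166503]
```

View pics/s1c.png

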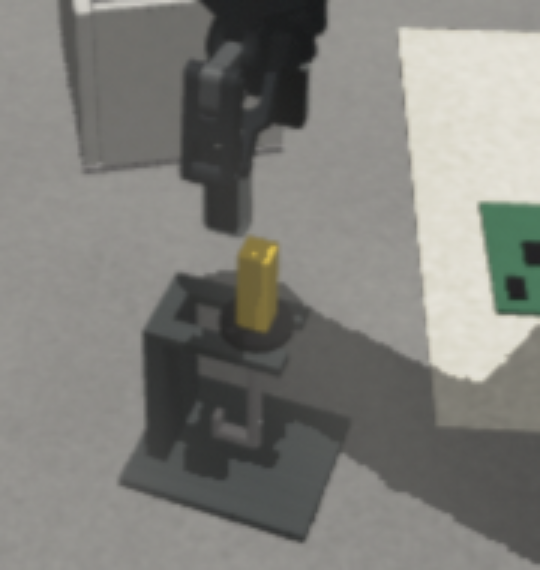

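The side crop shows the hook at (235,430) pointing to the post on the left, and the near finger over the handle at (257,285). I'll descend to the grip height.

>>> {"api": "jog_arm", "payload": {
  "steps": [0, 0, -0.12, 0, 0, 0, 1, 0, 0, -0.2, 0, 0, 0, 1, 0, 0, -0.278, 0, 0, 0, 1, 0, 0, -0.278, 0, 0, 0, 1, 0, 0, -0.278, 0, 0, 0, 1]
}}

```text
time: 3.65
tcp_pos: [0.4528, 0.3378, 0.1444]
tool_rot: [0.148, 0.989, 0.0, 0.001]
contact_force: [-0.2, -0.2, -0.2]
width: 0.0852
grasp_force: 0.0
```

```bash
python3 - <<'E'
from h import *
o=manip.observe(); print(o['tcp_pos'],o['q'],o['tool_rot'])
for n in("top","side"):
    a=snap(n,f"pics/{n}2.png"); m=cv2.inRange(cv2.cvtColor(a,cv2.COLOR_RGB2HSV),(20,120,60),(35,255,255))
    x0,y0,x1,y1=(120,250,165,295) if n=="top" else (320,300,350,345)
    ys,xs=np.nonzero(m[y0:y1,x0:x1]); print(n,len(xs),xs.mean()+x0,ys.mean()+y0, proj(n,o['tcp_pos']),proj(n,[.452,.34,.14]))
a=cv2.imread("pics/side2.png"); cv2.imwrite("pics/s2c.png",cv2.resize(a[230:420,250:430],None,fx=3,fy=3))
E
```

```text
[0.45278    0.33777636 0.14436102] [ 9.96644684e-01 -4.07136755e-02 -1.88957249e-01  6.92001296e-04
 -1.42122669e+00 -2.86453402e+00] [1.47949993e-01 9.88994562e-01 4.62610470e-04 5.85394246e-04]
top 3 146.66666666666666 270.3333333333333 [139.7974895  271.62376402] [139.30236802 272.00640633]
side 185 336.87567567567567 325.1027027027027 [334.35211204 318.40113159] [334.75568228 321.48124202]
```

View pics/s2c.png

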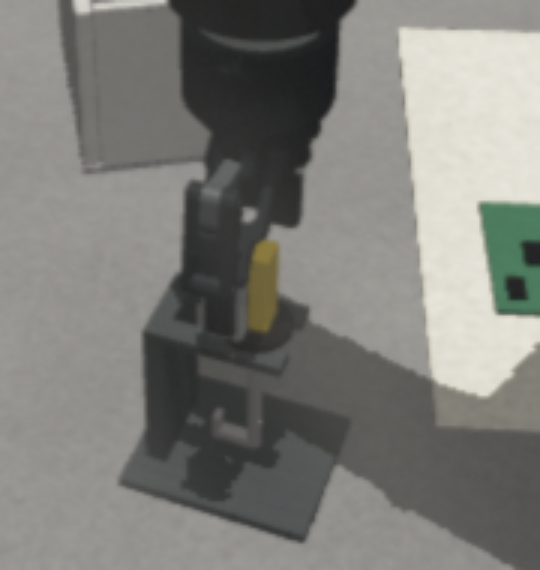

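>>> {"api": "jog_arm", "payload": {
  "steps": [0, 0, 0, 0, 0, 0, -1, 0, 0, 0, 0, 0, 0, -1, 0, 0, 0, 0, 0, 0, -1, 0, 0, 0, 0, 0, 0, -1, 0, 0, 0, 0, 0, 0, -1, 0, 0, 0, 0, 0, 0, -1, 0, 0, 0, 0, 0, 0, -1, 0, 0, 0, 0, 0, 0, -1],
  "squeeze": 60
}}

```text
time: 4.75
tcp_pos: [0.4524, 0.3376, 0.1435]
tool_rot: [0.148, 0.989, 0.0, 0.0]
contact_force: [-0.1, 0.6, 2.6]
width: 0.0172
grasp_force: 58.9
```

>>> {"api": "jog_arm", "payload": {
  "steps": [0, 0, 0.1, 0, 0, 0, -1, 0, 0, 0.2, 0, 0, 0, -1, 0, 0, 0.32, 0, 0, 0, -1, 0, 0, 0.44, 0, 0, 0, -1, 0, 0, 0.56, 0, 0, 0, -1, 0, 0, 0.68, 0, 0, 0, -1, 0, 0, 0.72, 0, 0, 0, -1, 0, 0, 0.72, 0, 0, 0, -1]
}}

```text
time: 5.75
tcp_pos: [0.4522, 0.3377, 0.3226]
tool_rot: [0.148, 0.989, 0.0, -0.0]
contact_force: [-0.2, 0.0, -1.0]
width: 0.0171
grasp_force: 58.6
```

```bash
python3 - <<'E'
from h import *
o=manip.observe(); print(o['tcp_pos'],o['tool_rot'],o['width'],o['contact_force'])
a=snap("side","pics/side3.png"); p=proj("side",o['tcp_pos']); print(p)
x,y=int(p[0]),int(p[1]); cv2.imwrite("pics/s3c.png",cv2.resize(a[y-60:y+140,x-90:x+90,::-1],None,fx=3,fy=3))
# expected pixels: shank axis at collar and at foot, tip
c=o['tcp_pos']-[0,0,.0385]
for q in(0,-.085,):print((proj("side",c+[0,0,q])-[x-90,y-60])*3)
print((proj("side",c+[.022*.955,-.022*.297,-.075])-[x-90,y-60])*3)
E
```

```text
[0.45221278 0.3377144  0.32264335] [ 1.47973869e-01  9.88991204e-01  7.86567201e-07 -3.63528455e-04] 0.017102934958682002 [-0.17882342  0.0197027  -1.03982758]
[336.78395734 219.8976339 ]
[270.86471248 253.47851985]
[267.87880856 395.60116923]
[226.98109951 370.2416859 ]
```

View pics/s3c.png

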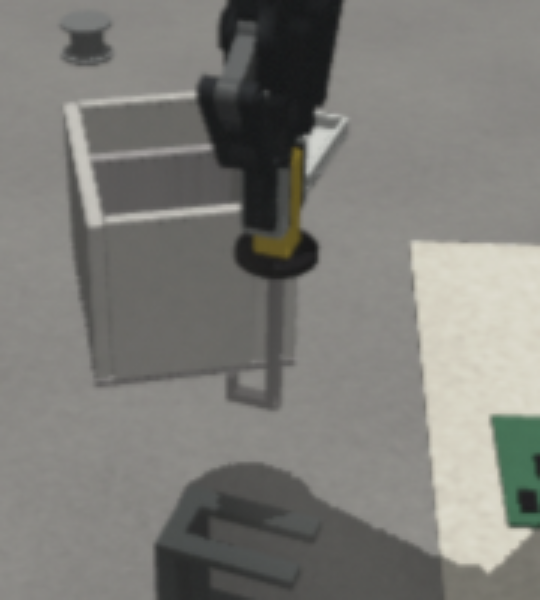

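The rod is held upright and the stand is clear. The hook's foot is at (275,400), about 2 mm to the -x side of the TCP. I'll carry it over the orange well and turn by 30°.

>>> {"api": "jog_arm", "payload": {
  "steps": [0.03, -0.12, 0, 0, 0, 0.07, -1, 0.06, -0.28, 0, 0, 0, 0.15, -1, 0.1, -0.44, 0, 0, 0, 0.24, -1, 0.14, -0.6, 0, 0, 0, 0.33, -1, 0.17, -0.76, 0, 0, 0, 0.42, -1, 0.2, -0.88, 0, 0, 0, 0.508, -1, 0.2, -0.88, 0, 0, 0, 0.508, -1]
}}

```text
time: 6.68
tcp_pos: [0.5023, 0.1159, 0.3218]
tool_rot: [-0.116, 0.993, -0.0, -0.001]
contact_force: [-1.4, -0.5, -1.1]
width: 0.0172
grasp_force: 58.8
```

>>> {"api": "jog_arm", "payload": {
  "steps": [0.02, -0.12, 0, 0, 0, 0, -1, 0.03, -0.28, 0, 0, 0, 0, -1, 0.04, -0.44, 0, 0, 0, 0, -1, 0.05, -0.6, 0, 0, 0, 0, -1, 0.06, -0.72, 0, 0, 0, 0, -1, 0.064, -0.79, 0, 0, 0, 0, -1, 0.064, -0.79, 0, 0, 0, 0, -1, 0.064, -0.79, 0, 0, 0, 0, -1]
}}

```text
time: 7.68
tcp_pos: [0.5184, -0.0791, 0.3228]
tool_rot: [-0.117, 0.993, 0.0, -0.0]
contact_force: [-0.1, 0.2, -0.9]
width: 0.0176
grasp_force: 58.9
```

```bash
python3 - <<'E'
from h import *
o=manip.observe(); print(o['tcp_pos'],o['tool_rot'],o['q'][5])
q=o['tool_rot']; print("yaw",np.degrees(2*np.arctan2(q[1],q[0]))-180)
print("remaining",np.array([.518,-.079])-o['tcp_pos'][:2])
E
```

```text
[ 0.51838304 -0.07911748  0.32283811] [-1.17386360e-01  9.93086256e-01  2.31276130e-04 -2.76723588e-04] -1.5678701995348412
yaw 13.482572595765362
remaining [-0.00038304  0.00011748]
```

>>> {"api": "jog_arm", "payload": {
  "steps": [0, 0, -0.1, 0, 0, 0, -1, 0, 0, -0.2, 0, 0, 0, -1, 0, 0, -0.28, 0, 0, 0, -1, 0, 0, -0.34, 0, 0, 0, -1, 0, 0, -0.4, 0, 0, 0, -1, 0, 0, -0.46, 0, 0, 0, -1, 0, 0, -0.5, 0, 0, 0, -1, 0, 0, -0.54, 0, 0, 0, -1, 0, 0, -0.54, 0, 0, 0, -1, 0, 0, -0.54, 0, 0, 0, -1]
}}

```text
time: 8.93
tcp_pos: [0.5185, -0.0801, 0.1888]
tool_rot: [-0.117, 0.993, -0.0, 0.0]
contact_force: [-0.1, 0.2, -0.9]
width: 0.017
grasp_force: 58.9
```

```bash
python3 - <<'E'
from h import *
o=manip.observe(); print(o['tcp_pos'],o['contact_force'],o['ft_torque'],o['width'])
t=snap("top","pics/top4.png"); s=snap("side","pics/side4.png")
cv2.imwrite("pics/c4.png",np.hstack([cv2.resize(t[180:290,265:375,::-1],(400,400)),cv2.resize(s[150:300,230:380,::-1],(400,400))]))
m=cv2.inRange(cv2.cvtColor(t,cv2.COLOR_RGB2HSV),(8,150,60),(19,255,255))[200:260,315:365]; ys,xs=np.nonzero(m);print(len(xs),xs.mean()+315,ys.mean()+200)
E
```

```text
[ 0.51854367 -0.08006379  0.18880451] [-0.11819741  0.17946396 -0.9240247 ] [-0.05397684  0.00647698  0.04785911] 0.01702435485261664
0 nan nan<stdin>:5: RuntimeWarning: Mean of empty slice.
  ret = ret.dtype.type(ret / rcount)
```

View pics/c4.png

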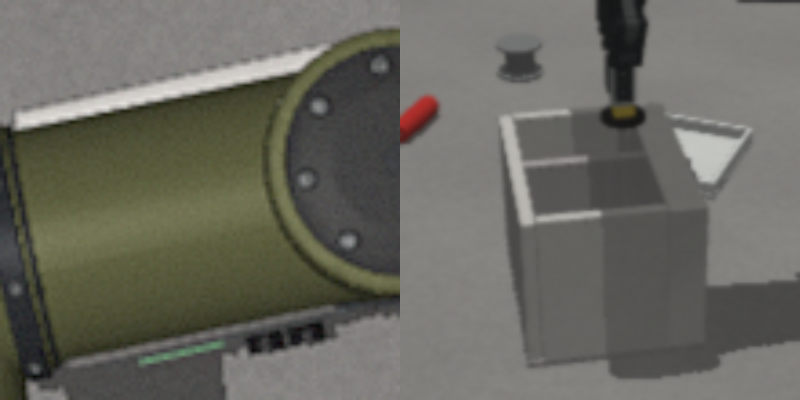

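Arm blocks the top view. In the side view the hook is inside the right well with no contact force. I'll move the hook under the bail, then lift slowly.

>>> {"api": "jog_arm", "payload": {
  "steps": [0.03, 0.008, 0, 0, 0, 0, -1, 0.06, 0.016, 0, 0, 0, 0, -1, 0.086, 0.023, 0, 0, 0, 0, -1, 0.086, 0.023, 0, 0, 0, 0, -1, 0.086, 0.023, 0, 0, 0, 0, -1]
}}

```text
time: 9.65
tcp_pos: [0.5398, -0.0742, 0.1881]
tool_rot: [-0.117, 0.993, 0.0, -0.0]
contact_force: [0.6, 0.5, -1.1]
width: 0.0173
grasp_force: 58.9
```

>>> {"api": "jog_arm", "payload": {
  "steps": [0, 0, 0.03, 0, 0, 0, -1, 0, 0, 0.06, 0, 0, 0, -1, 0, 0, 0.09, 0, 0, 0, -1, 0, 0, 0.12, 0, 0, 0, -1, 0, 0, 0.15, 0, 0, 0, -1, 0, 0, 0.15, 0, 0, 0, -1, 0, 0, 0.15, 0, 0, 0, -1, 0, 0, 0.15, 0, 0, 0, -1]
}}

```text
time: 10.65
tcp_pos: [0.5397, -0.0742, 0.2253]
tool_rot: [-0.117, 0.993, 0.0, -0.0]
contact_force: [-0.4, 0.7, -1.9]
width: 0.017
grasp_force: 58.9
```

The force changed by 0.8 N, which matches 80 g, so the basket is on the hook. I'll keep lifting.

>>> {"api": "jog_arm", "payload": {
  "steps": [0, 0, 0.04, 0, 0, 0, -1, 0, 0, 0.09, 0, 0, 0, -1, 0, 0, 0.15, 0, 0, 0, -1, 0, 0, 0.21, 0, 0, 0, -1, 0, 0, 0.27, 0, 0, 0, -1, 0, 0, 0.33, 0, 0, 0, -1, 0, 0, 0.39, 0, 0, 0, -1, 0, 0, 0.45, 0, 0, 0, -1, 0, 0, 0.51, 0, 0, 0, -1, 0, 0, 0.55, 0, 0, 0, -1, 0, 0, 0.57, 0, 0, 0, -1, 0, 0, 0.57, 0, 0, 0, -1]
}}

```text
time: 12.15
tcp_pos: [0.5399, -0.0741, 0.3683]
tool_rot: [-0.117, 0.993, 0.0, -0.0]
contact_force: [-0.5, 0.1, -1.9]
width: 0.0172
grasp_force: 58.9
```

```bash
python3 - <<'E'
from h import *
o=manip.observe(); print(o['tcp_pos'],o['contact_force'])
s=snap("side","pics/side5.png"); cv2.imwrite("pics/c5.png",cv2.resize(s[60:260,220:420,::-1],(600,600)))
E
```

```text
[ 0.53988315 -0.07414262  0.36831091] [-0.54138199  0.0877485  -1.86787346]
```

View pics/c5.png

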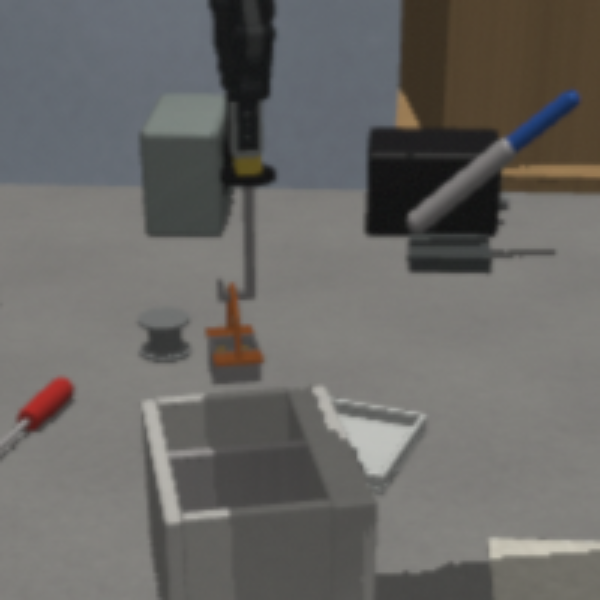

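The side view shows the orange basket hanging on the hook by its peak at (235,290), clear above the rim. I'll carry it smoothly to the tray while turning back.

>>> {"api": "jog_arm", "payload": {
  "steps": [-0.008, -0.025, 0, 0, 0, -0.02, -1, -0.024, -0.08, 0, 0, 0, -0.05, -1, -0.048, -0.16, 0, 0, 0, -0.1, -1, -0.075, -0.25, 0, 0, 0, -0.155, -1, -0.105, -0.35, 0, 0, 0, -0.215, -1, -0.135, -0.45, 0, 0, 0, -0.28, -1, -0.165, -0.55, 0, 0, 0, -0.34, -1, -0.193, -0.645, 0, 0, 0, -0.4, -1, -0.218, -0.725, 0, 0, 0, -0.455, -1, -0.237, -0.79, 0, 0, 0, -0.495, -1, -0.248, -0.825, 0, 0, 0, -0.515, -1, -0.252, -0.838, 0, 0, 0, -0.525, -1]
}}

```text
time: 13.7
tcp_pos: [0.4766, -0.2842, 0.3682]
tool_rot: [0.157, 0.988, 0.0, -0.0]
contact_force: [0.2, 0.7, -2.1]
width: 0.0172
grasp_force: 58.9
```

>>> {"api": "jog_arm", "payload": {
  "steps": [0, 0, 0, 0, 0, 0, -1, 0, 0, 0, 0, 0, 0, -1, 0, 0, 0, 0, 0, 0, -1, 0, 0, -0.03, 0, 0, 0, -1, 0, 0, -0.08, 0, 0, 0, -1, 0, 0, -0.14, 0, 0, 0, -1, 0, 0, -0.2, 0, 0, 0, -1, 0, 0, -0.26, 0, 0, 0, -1, 0, 0, -0.32, 0, 0, 0, -1, 0, 0, -0.37, 0, 0, 0, -1, 0, 0, -0.4, 0, 0, 0, -1, 0, 0, -0.4, 0, 0, 0, -1]
}}

```text
time: 15.2
tcp_pos: [0.4767, -0.2837, 0.2677]
tool_rot: [0.157, 0.988, 0.0, -0.0]
contact_force: [0.2, 1.0, -1.7]
width: 0.0174
grasp_force: 58.9
```

```bash
python3 - <<'E'
from h import *
o=manip.observe(); print(o['tcp_pos'],o['contact_force'])
t=snap("top","pics/top6.png");s=snap("side","pics/side6.png")
cv2.imwrite("pics/c6.png",np.hstack([cv2.resize(t[200:320,380:500,::-1],(400,400)),cv2.resize(s[90:250,250:410,::-1],(400,400))]))
for n,a in(("top",t),("side",s)):
    m=cv2.inRange(cv2.cvtColor(a,cv2.COLOR_RGB2HSV),(6,150,60),(19,255,255)); ys,xs=np.nonzero(m); k=(ys<300)&(ys>100)&(xs>250); print(n,k.sum(),xs[k].mean() if k.any() else 0,ys[k].mean() if k.any() else 0, proj(n,o['tcp_pos']+[.009,-.003,-.0385-.1545+.03]))
E
```

```text
[ 0.4766904  -0.28367102  0.26774601] [ 0.24106143  0.99327994 -1.68738247]
top 0 0 0 [440.40947555 263.07049806]
side 61 328.4918032786885 175.9344262295082 [330.12863333 175.18435869]
```

View pics/c6.png

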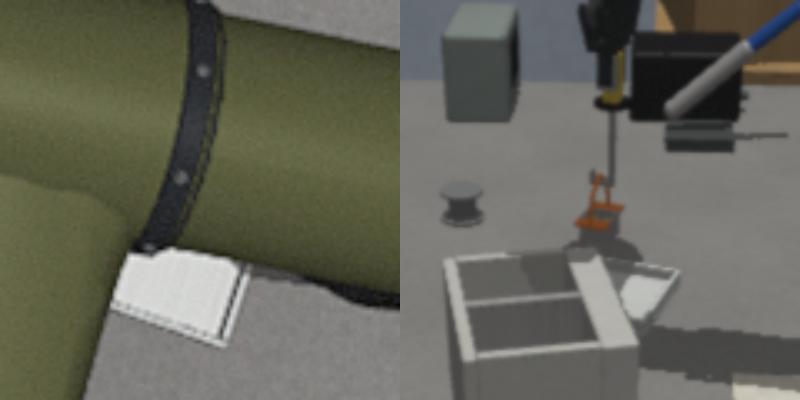

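The basket hangs where predicted, within 2 px, over the tray and hidden from the top camera. I'll lower it gently, slowing near the floor.

>>> {"api": "jog_arm", "payload": {
  "steps": [0, 0, -0.03, 0, 0, 0, -1, 0, 0, -0.07, 0, 0, 0, -1, 0, 0, -0.11, 0, 0, 0, -1, 0, 0, -0.15, 0, 0, 0, -1, 0, 0, -0.185, 0, 0, 0, -1, 0, 0, -0.215, 0, 0, 0, -1, 0, 0, -0.235, 0, 0, 0, -1, 0, 0, -0.248, 0, 0, 0, -1, 0, 0, -0.256, 0, 0, 0, -1, 0, 0, -0.262, 0, 0, 0, -1, 0, 0, -0.268, 0, 0, 0, -1, 0, 0, -0.274, 0, 0, 0, -1]
}}

```text
time: 16.8
tcp_pos: [0.4769, -0.2837, 0.1998]
tool_rot: [0.157, 0.988, 0.0, 0.0]
contact_force: [-0.8, 0.4, -1.5]
width: 0.0172
grasp_force: 58.9
```

>>> {"api": "jog_arm", "payload": {
  "steps": [0, 0, -0.006, 0, 0, 0, -1, 0, 0, -0.012, 0, 0, 0, -1, 0, 0, -0.018, 0, 0, 0, -1, 0, 0, -0.018, 0, 0, 0, -1, 0, 0, -0.018, 0, 0, 0, -1, 0, 0, -0.018, 0, 0, 0, -1]
}}

```text
time: 17.55
tcp_pos: [0.4769, -0.2837, 0.1953]
tool_rot: [0.157, 0.988, 0.0, 0.0]
contact_force: [0.1, 0.3, -1.7]
width: 0.0172
grasp_force: 58.9
```

>>> {"api": "jog_arm", "payload": {
  "steps": [0, 0, -0.006, 0, 0, 0, -1, 0, 0, -0.012, 0, 0, 0, -1, 0, 0, -0.018, 0, 0, 0, -1, 0, 0, -0.024, 0, 0, 0, -1, 0, 0, -0.024, 0, 0, 0, -1, 0, 0, -0.024, 0, 0, 0, -1]
}}

```text
time: 18.3
tcp_pos: [0.4768, -0.2837, 0.1893]
tool_rot: [0.157, 0.988, 0.0, 0.0]
contact_force: [-0.8, 0.6, -0.7]
width: 0.0169
grasp_force: 58.9
```

```bash
python3 - <<'E'
from h import *
for i in range(4):
    s=snap("side","pics/side7.png"); o=manip.observe(); print(o['tcp_pos'][2],o['contact_force'])
m=cv2.inRange(cv2.cvtColor(s,cv2.COLOR_RGB2HSV),(6,150,60),(19,255,255)); ys,xs=np.nonzero(m); k=(ys<300)&(ys>100)&(xs>250); print(k.sum(),xs[k].mean(),ys[k].mean(),proj("side",[.486,-.2865,.035]),proj("side",[.486,-.2865,.03501+.004]))
cv2.imwrite("pics/c7.png",cv2.resize(s[130:230,290:390,::-1],(600,600)))
E
```

```text
0.18935973388118793 [-0.18419331  0.80921971 -1.59870521]
0.1893540714198026 [ 0.32882235  0.79033632 -0.95631264]
0.18932561691820046 [ 0.64810373  0.44023933 -0.8313971 ]
0.18932282203048512 [-0.70396333  0.0364631   0.14819029]
14 333.14285714285717 193.5 [329.74704061 197.93410141] [329.761931   196.66131486]
```

Weight is off the hook and the basket is standing. I'll drop the hook below the bail, back out, then lift.

>>> {"api": "jog_arm", "payload": {
  "steps": [0, 0, -0.01, 0, 0, 0, -1, 0, 0, -0.02, 0, 0, 0, -1, 0, 0, -0.03, 0, 0, 0, -1, 0, 0, -0.04, 0, 0, 0, -1, 0, 0, -0.04, 0, 0, 0, -1, -0.03, 0.01, -0.04, 0, 0, 0, -1, -0.06, 0.02, -0.04, 0, 0, 0, -1, -0.09, 0.029, -0.04, 0, 0, 0, -1, -0.12, 0.039, -0.04, 0, 0, 0, -1, -0.14, 0.046, -0.04, 0, 0, 0, -1, -0.14, 0.046, -0.04, 0, 0, 0, -1, -0.14, 0.046, -0.04, 0, 0, 0, -1]
}}

```text
time: 20.0
tcp_pos: [0.4419, -0.2722, 0.1793]
tool_rot: [0.157, 0.988, 0.0, 0.0]
contact_force: [0.0, 0.0, -1.3]
width: 0.0174
grasp_force: 58.9
```

>>> {"api": "jog_arm", "payload": {
  "steps": [0, 0, 0.04, 0, 0, 0, -1, 0, 0, 0.1, 0, 0, 0, -1, 0, 0, 0.18, 0, 0, 0, -1, 0, 0, 0.28, 0, 0, 0, -1, 0, 0, 0.38, 0, 0, 0, -1, 0, 0, 0.48, 0, 0, 0, -1, 0, 0, 0.58, 0, 0, 0, -1, 0, 0, 0.6, 0, 0, 0, -1, 0, 0, 0.6, 0, 0, 0, -1]
}}

```text
time: 21.12
tcp_pos: [0.4419, -0.2721, 0.3293]
tool_rot: [0.157, 0.988, 0.0, 0.0]
contact_force: [-0.1, 0.1, -1.4]
width: 0.0176
grasp_force: 58.9
```

```bash
python3 - <<'E'
from h import *
o=manip.observe(); print(o['tcp_pos'],o['contact_force'])
s=snap("side","pics/side8.png"); cv2.imwrite("pics/c8.png",cv2.resize(s[90:250,270:430,::-1],(600,600)))
E
```

```text
[ 0.44194023 -0.27208829  0.3293317 ] [-0.12934637  0.05831921 -1.39591495]
```

View pics/c8.png

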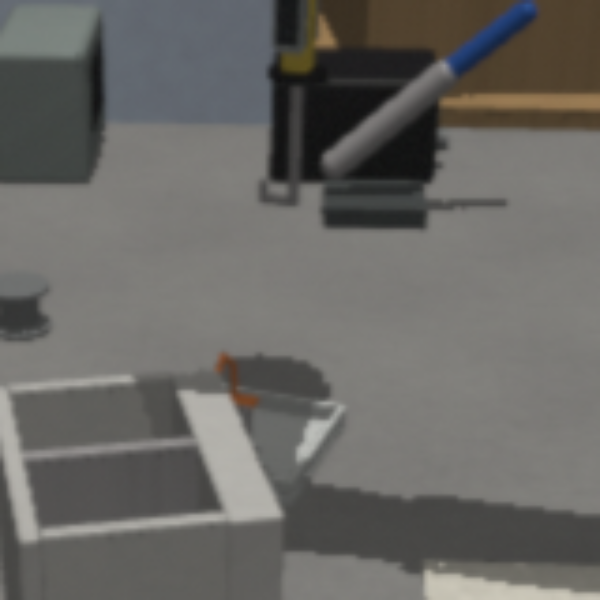

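The hook is empty and clear, and the basket's bail is upright in the tray at (225,360). I'll return to the stand.

>>> {"api": "jog_arm", "payload": {
  "steps": [0.01, 0.1, 0, 0, 0, 0.01, -1, 0.02, 0.25, 0, 0, 0, 0.017, -1, 0.02, 0.42, 0, 0, 0, 0.017, -1, 0.02, 0.6, 0, 0, 0, 0.017, -1, 0.02, 0.78, 0, 0, 0, 0.017, -1, 0.02, 0.92, 0, 0, 0, 0.017, -1, 0.02, 1, 0, 0, 0, 0.017, -1]
}}

```text
time: 22.05
tcp_pos: [0.4464, -0.0206, 0.3281]
tool_rot: [0.147, 0.989, -0.0, -0.001]
contact_force: [0.1, 0.2, -1.2]
width: 0.0171
grasp_force: 58.9
```

>>> {"api": "jog_arm", "payload": {
  "steps": [0, 0.1, 0, 0, 0, 0, -1, 0.01, 0.25, 0, 0, 0, 0, -1, 0.01, 0.42, 0, 0, 0, 0, -1, 0.02, 0.6, 0, 0, 0, 0, -1, 0.02, 0.78, 0, 0, 0, 0, -1, 0.02, 0.92, 0, 0, 0, 0, -1, 0.02, 1, 0, 0, 0, 0, -1]
}}

```text
time: 22.92
tcp_pos: [0.4514, 0.2292, 0.3278]
tool_rot: [0.147, 0.989, -0.001, -0.001]
contact_force: [0.6, -0.7, -1.5]
width: 0.0174
grasp_force: 59.0
```

>>> {"api": "jog_arm", "payload": {
  "steps": [0, 0.1, 0, 0, 0, 0, -1, 0, 0.24, 0, 0, 0, 0, -1, 0, 0.36, 0, 0, 0, 0, -1, 0, 0.42, 0, 0, 0, 0, -1, 0, 0.439, 0, 0, 0, 0, -1, 0, 0.439, 0, 0, 0, 0, -1, 0, 0.439, 0, 0, 0, 0, -1]
}}

```text
time: 23.8
tcp_pos: [0.452, 0.3368, 0.3297]
tool_rot: [0.148, 0.989, 0.0, 0.0]
contact_force: [0.7, 0.0, -1.3]
width: 0.0173
grasp_force: 59.0
```

```bash
python3 - <<'E'
from h import *
o=manip.observe(); print(o['tcp_pos'],o['tool_rot'],(np.array([.4523,.3376,.3293])-o['tcp_pos'])/.25)
E
```

```text
[0.45200729 0.33683736 0.32973116] [1.48392667e-01 9.88928438e-01 3.33648393e-04 2.20859373e-04] [ 0.00117085  0.00305058 -0.00172463]
```

>>> {"api": "jog_arm", "payload": {
  "steps": [0.001, 0.003, -0.06, 0, 0, 0, -1, 0.001, 0.003, -0.16, 0, 0, 0, -1, 0.001, 0.003, -0.26, 0, 0, 0, -1, 0.001, 0.003, -0.36, 0, 0, 0, -1, 0.001, 0.003, -0.46, 0, 0, 0, -1, 0.001, 0.003, -0.55, 0, 0, 0, -1, 0.001, 0.003, -0.62, 0, 0, 0, -1, 0.001, 0.003, -0.67, 0, 0, 0, -1, 0.001, 0.003, -0.7, 0, 0, 0, -1, 0.001, 0.003, -0.72, 0, 0, 0, -1, 0.001, 0.003, -0.733, 0, 0, 0, -1, 0.001, 0.003, -0.733, 0, 0, 0, -1]
}}

```text
time: 25.3
tcp_pos: [0.4521, 0.3383, 0.1461]
tool_rot: [0.148, 0.989, 0.0, 0.0]
contact_force: [0.2, -0.9, -1.1]
width: 0.0175
grasp_force: 59.0
```

>>> {"api": "jog_arm", "payload": {
  "steps": [0, 0, -0.004, 0, 0, 0, -1, 0, 0, -0.008, 0, 0, 0, -1, 0, 0, -0.012, 0, 0, 0, -1, 0, 0, -0.014, 0, 0, 0, -1, 0, 0, -0.014, 0, 0, 0, -1, 0, 0, -0.014, 0, 0, 0, -1]
}}

```text
time: 26.05
tcp_pos: [0.4522, 0.3384, 0.1435]
tool_rot: [0.148, 0.989, 0.0, 0.0]
contact_force: [-3.1, -1.1, 5.8]
width: 0.0172
grasp_force: 59.9
```

The collar is seated, with 6 N upward. I'll release, then retreat straight up.

>>> {"api": "jog_arm", "payload": {
  "steps": [0, 0, 0, 0, 0, 0, -0.3, 0, 0, 0, 0, 0, 0, 0, 0, 0, 0, 0, 0, 0, 0.5, 0, 0, 0, 0, 0, 0, 0.8, 0, 0, 0, 0, 0, 0, 0.8, 0, 0, 0, 0, 0, 0, 0.8, 0, 0, 0, 0, 0, 0, 0.8]
}}

```text
time: 26.92
tcp_pos: [0.4521, 0.3383, 0.1425]
tool_rot: [0.148, 0.989, 0.0, 0.0]
contact_force: [0.3, 0.3, -0.3]
width: 0.0769
grasp_force: 0.0
```

>>> {"api": "jog_arm", "payload": {
  "steps": [0, 0, 0.08, 0, 0, 0, 0.8, 0, 0, 0.2, 0, 0, 0, 0.8, 0, 0, 0.36, 0, 0, 0, 0.8, 0, 0, 0.56, 0, 0, 0, 0.8, 0, 0, 0.7, 0, 0, 0, 0.8, 0, 0.2, 0.7, 0, 0, 0, 0.8, 0, 0.4, 0.7, 0, 0, 0, 0.8, 0, 0.5, 0.7, 0, 0, 0, 0.8, 0, 0.5, 0.7, 0, 0, 0, 0.8]
}}

```text
time: 28.05
tcp_pos: [0.4517, 0.4646, 0.3174]
tool_rot: [0.147, 0.989, -0.0, -0.0]
contact_force: [-0.0, -1.3, -0.9]
width: 0.0771
grasp_force: 0.0
```

```bash
python3 - <<'E'
from h import *
o=manip.observe(); print(o['tcp_pos'],o['width'])
t=snap("top","pics/top9.png");s=snap("side","pics/side9.png")
cv2.imwrite("pics/c9.png",np.hstack([cv2.resize(t[185:305,270:480,::-1],(490,280)),cv2.resize(s[270:410,270:410,::-1],(280,280))]))
def bl(a,lo,hi,x0,y0,x1,y1):
    ys,xs=np.nonzero(cv2.inRange(cv2.cvtColor(a,cv2.COLOR_RGB2HSV),lo,hi)[y0:y1,x0:x1]); return len(xs),xs.mean()+x0,ys.mean()+y0
print("yelS",bl(s,(20,120,80),(35,255,255),320,300,350,345))
print("blue",bl(t,(100,130,60),(130,255,255),275,215,325,260))
b=bl(t,(6,150,60),(19,255,255),385,215,475,310); print("orange",b,onz("top",b[1],b[2],.035))
E
```

```text
[0.45172943 0.46463393 0.31744637] 0.07711007872884694
yelS (138, np.float64(334.5652173913044), np.float64(321.7391304347826))
blue (236, np.float64(297.96610169491527), np.float64(237.6822033898305))
orange (238, np.float64(431.76050420168065), np.float64(262.6302521008403)) [ 0.48851902 -0.2849255   0.035     ]
```

View pics/c9.png

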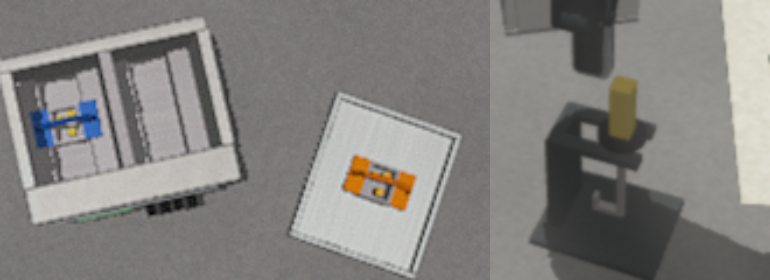

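The orange basket stands in the middle of the tray, blue has not moved, the rod hangs in its stand as before, and the gripper is clear. Handing in.

```bash
python3 -c "
from cell import manip
print(manip.hand_in())"
```

```text
the job is handed in; nothing more can be done
None
```

I handed the job in at about 28 s: the last pictures showed the orange basket upright in the tray, the rod back in its stand and the blue basket unmoved; no verdict was returned.

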